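Load the ink tank into the label printer and clamp it home

ROBOT

A 7-joint arm with a two-finger parallel gripper is mounted at the origin on the work surface. World frame = base frame: x ahead of the robot, y to its left, z up, the work surface at z = 0. Lengths are in m, angles in rad, forces in N, time in s.
With the tool pointing down it reaches from about 0.425 to 0.95 m from the base axis. Payload 4.7 kg.
Tool frame: the origin (TCP) lies between the finger pads; the fingertips stand 22 mm ahead of it and the grasp point (between the pads) lies 3 mm ahead of it; z points along the fingers, y is the line along which they close (so a half turn about z gives the same grasp; the last joint's range is limited). The gripper opens to 87 mm and grips with 3 to 60 N. Pads are 19 mm wide; open, the fingers measure 117 mm over their backs; the gripper's body (75 mm by 190 mm) begins 51 mm behind the grasp point.
Start: joints at [-1.162, 0.469, -0.049, 1.532, 0.024, 1.141, -0.082], TCP at [0.286, 0.611, 0.224] pointing down, gripper open.
Joint ranges: [-2.59, 2.59], [-0.33, 1.99], [-1.39, 1.29], [0.1, 2.45], [-1.04, 4.18], [0.21, 1.99], [-2.66, 2.66]. Speed limits (rad/s): [2.57, 2.57, 3.14, 3.14, 3.14, 3.14, 3.14].

INTERFACE

Orientations are given as a rotation vector (axis times angle).
In Python, from plant import env, get_image gives the robot as it stands. The module is installed in compiled form; this text tells all that it offers.
- The arm moves only by the tool arm_command, never from a script. Its argument "increments" is a list of rows, each an object with "travel": the shift along the tool's x, y, z in cm, a list of three; "delta_rot": the turn, a rotation vector about the tool's x, y, z in rad, a list of three; "grip": the opening in per cent of the stroke, from 0 (shut) to 100 (fully open). In form: [{"travel": [dx, dy, dz], "delta_rot": [rx, ry, rz], "grip": grip}, ...]. A call has 1 to 8 rows; each row is the pose to reach, as a shift and turn from the pose commanded when the call began, along the tool's axes at that moment; what a row does not reach only later rows make up. A row lasts 1/8 s, in which the tool goes at most 62.5 mm and 10.7 degrees, less where a joint would pass 70% of its speed; a pose out of reach is approached as far as the arm can. A call with a gripper value outside its range is refused whole. The fingers move at their own pace and stop on an object; "squeeze" is the grip in N (left out, the last holds). Time passes only in rows, so rows that repeat a pose let the fingers close. It gives the time, the measured TCP pose, the force, the opening and the grip force at its end, in the units of the state.
- env.get_obs(): the state, without advancing time (a new reading comes with each control period).
- get_image(name): name is "scene" or "top"; returns a dict with "img" (420x560x3 uint8, red, green, blue), "camera_matrix" (3x3 intrinsics, pixels), "R" (3x3) and "t" (3): a world point X has camera coordinates R X + t. Camera axes: x right, y down, z forward; pixel columns grow to the right and rows downward; lengths in m; the calibration is good to about 2 mm. A picture is of the moment at which its call begins. There is no depth.
- env.sign_off(): hands the job in; it is judged then, once.
The state is a dict: "clock": time; "joints": joint angles; "qvel": joint speeds; "joint_efforts": joint torques, N m; "position": TCP position; "eef_rot": TCP orientation; "force": force on the tool from outside, world axes, zero at the start; "moment": the same for the moment, N m; "opening": finger opening in m; "finger_force": force on a finger pad.
Only numpy, scipy, OpenCV 4.12 (cv2) and the standard library are available. Lean on these libraries where they do the work, as an engineer would, in place of code of your own. Each camera call takes 0.05 s, during which the arm holds its last target. There are 200 camera calls.

TASK

Stand the ribbed ink tank in the leaning pocket of the label printer's cradle, its rib in the groove, and let go of it on the sprung seat; then swing the open clamp over and press it fully shut, so that it drives the tank home and stays shut. Ease the tank in gently, feeling for the pocket, without jamming it. Leave the square tank, the roll of tape and the pen cup where they are.

Things in the scene. Friction and masses are not known exactly. Their poses are not given: they have to be found in the camera images.
- tank: Grey plastic ink tank standing on the desk, 0.25 kg +-30%. Body 52 (x) x 36 (y) x 70 (z) mm; centred on top a grip fin 40 (x) x 16 (y) x 34 (z) mm, pinched along y; 104 mm tall. One upright rib, 8 mm wide, 6 mm proud, 5 to 65 mm above the foot, on the -x face, facing roughly the robot. Origin: centre of the underside, rib not counted; z up. May be swapped with the square tank.
- square_tank: A tank of another pattern, to be left alone: grey, body 56 x 56 x 70 mm without rib, the same fin on top; too wide for the cradle. Origin: centre of the underside.
- tape: Roll of clear tape lying flat, 100 mm across, 48 mm high; to be left alone. Origin: centre of the underside.
- pen_cup: Dark steel pen cup, 72 mm across, 95 mm high, with pens reaching to 160 mm; to be left alone. Origin: centre of the underside.
- printer: Grey label printer fixed to the desk, its front to the robot at -x. Origin: on the desk, 55 mm straight below the cradle's origin; z up. Black foot 170 mm wide from x = -85 to 155 mm; housing 160 mm wide from x = 45 to 155 mm, up to 135 mm above the desk.
- cradle: Frame on the printer's front with an open aluminium pocket, leaning 0.55 rad (31.5 degrees), mouth up and to the robot. z: out of the pocket along its axis; x: across, away from the robot and up; y level. The pocket is locked on two rods anywhere up to 12 mm either way along y, each time elsewhere: this frame does not show where. The tank's origin is home at x = z = 0, its axes along these.
- cradle_mouth (a point): Level of the pocket's mouth: cradle x = y = 0, z = 54 mm; the pocket's true middle is up to 12 mm off along y, to be seen or felt. Pocket inside 55 (x) x 39 (y) mm, 1.5 mm play each side; walls 6 mm; its top 9 mm flare out 2 mm. Its near (-x) wall has a 13 mm groove in the middle, open upward, for the rib. Clamp posts: x = 60 to 76, y = +-50 to 58, up to z = 122 mm.
- seat (a joint): Travel (m) of the sprung seat in the pocket: 0 up, 0.018 fully down. A tank let go on it rests with its underside about 14 mm short of home; home is 0.014. It takes 4 N to start it down and 8 N at home, and it rises again when not held down.
- clamp (a joint): Angle (rad) of the clamp: 0 shut, at its stop; 2.12 vertical; 2.5 wide open; starts at 1.9 to 2.35. A steel frame, two side bars 92 mm apart; shut, it lies over the pocket along the cradle's -x from the hinge. It swings about the cradle's y. Its grey press bar (16 mm thick, 68 mm from the hinge) meets the fin at about 0.2. The stiff hinge (0.7 N m) stays wherever it is left, also shut on the tank.
- clamp_hinge (a point): Middle of the clamp's hinge line: at x = 68, z = 112 mm in the cradle's frame.
- clamp_bar (a point): Middle of the clamp's round black handle bar, 16 mm thick, 86 mm long between the side bars, along the cradle's y, 140 mm from the hinge; about 5 N there moves the clamp, 8 N shuts it on the tank. Shut, it lies at x = -72, z = 112 mm in the cradle's frame, free all round.
There are look-alikes about, which are no part of the job. What is shaped like the tank but red or turquoise is not meant.

How it is judged:
By the outcome, as a careful person would: the job done as asked, in the order asked, and still so for the second after the job is handed in, with the robot touching nothing.
It also fails if it takes over 72 s, if anything falls off the work surface, if the arm or the gripper's body presses on something with over 40 N, if the wrist force passes 120 N, or if a joint passes its speed limit or range.

## Working session

There is one attempt and no reset: what is moved stays moved. The work goes in short steps, Python scripts to look and compute and a tool call to move; the robot and the scene stay as the last step left them, time stands still between calls to the robot, and variables do not carry over. Pictures are saved under pics/ and viewed, at most 10 in all, crops included, and the job is handed in when it is done.

Besides the shell and the picture viewer there is one more tool, called as name(argument=value, ...) on one line, values as JSON. arm_command: Moves the arm, as the interface text tells. Its arguments: {"type":"object","properties":{"increments":{"type":"array","items":{"type":"object","properties":{"travel":{"type":"array","items":{"type":"number"}},"delta_rot":{"type":"array","items":{"type":"number"}},"grip":{"type":"number"}}}},"squeeze":{"type":"number"}},"required":["increments"]}

```bash
mkdir -p pics; python3 - <<'E'
from plant import env,get_image
import cv2,pickle
d={}
for n in("scene","top"):
    g=get_image(n);d[n]=g;cv2.imwrite(f"pics/{n}0.png",g["img"][:,:,::-1]);print(n,g["camera_matrix"],g["R"],g["t"])
pickle.dump(d,open("cam0.pkl","wb"))
o=env.get_obs();print({k:o[k] for k in("clock","position","eef_rot","force","opening")})
E
```

```text
scene [[436.24009586   0.         286.88980837]
 [  0.         436.24009586 212.17103406]
 [  0.           0.           1.        ]] [[-0.84960435  0.52734032 -0.0092    ]
 [ 0.40392769  0.63935843 -0.6542654 ]
 [-0.33913843 -0.55958287 -0.75620906]] [ 0.50014275 -0.06557128  1.28635883]
top [[415.7483153    0.         279.01654406]
 [  0.         415.7483153  211.61587195]
 [  0.           0.           1.        ]] [[-0.01974127 -0.99937381 -0.02936436]
 [-0.98777762  0.0240373  -0.15400515]
 [ 0.15461456  0.0259652  -0.98763361]] [-0.0704174   0.56183363  1.10556559]
{'clock': 0.1, 'position': array([0.28596694, 0.61082574, 0.22339645]), 'eef_rot': array([-6.82135325e-01, -3.06636847e+00,  2.75708598e-03]), 'force': array([-0.66802973,  0.22583469, -0.4570945 ]), 'opening': 0.08690664493103276}
```

View pics/scene0.png

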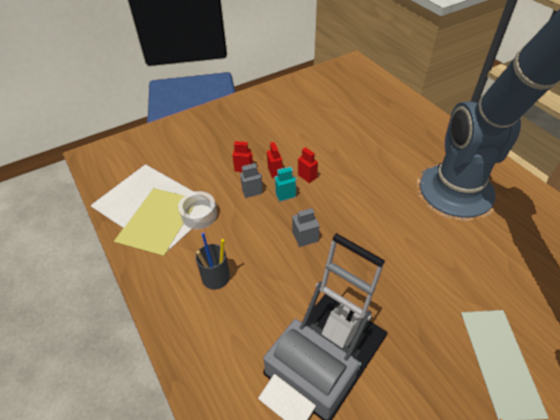

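View pics/top0.png

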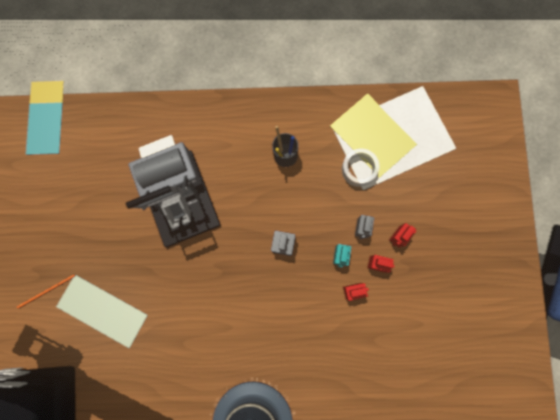

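The top view shows the printer at (175,195), clamp bar about (150,197), and two grey tanks: a narrow one at (365,227) and a square one at (284,243). Next I'll enlarge these.

```bash
python3 - <<'E'
import pickle,cv2,numpy as np
d=pickle.load(open("cam0.pkl","rb"))
def c(n,x,y,w,h,s): return cv2.resize(d[n]["img"][y:y+h,x:x+w,::-1],None,fx=s,fy=s,interpolation=cv2.INTER_CUBIC)
a=c("top",340,200,50,60,8); b=c("scene",230,150,50,60,8)
cv2.imwrite("pics/tank.png",np.hstack([a,b]))
cv2.imwrite("pics/prn.png",np.hstack([c("top",120,135,110,130,3.6),c("scene",285,230,110,130,3.6)]))
E
```

```text
(no output)
```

View pics/tank.png

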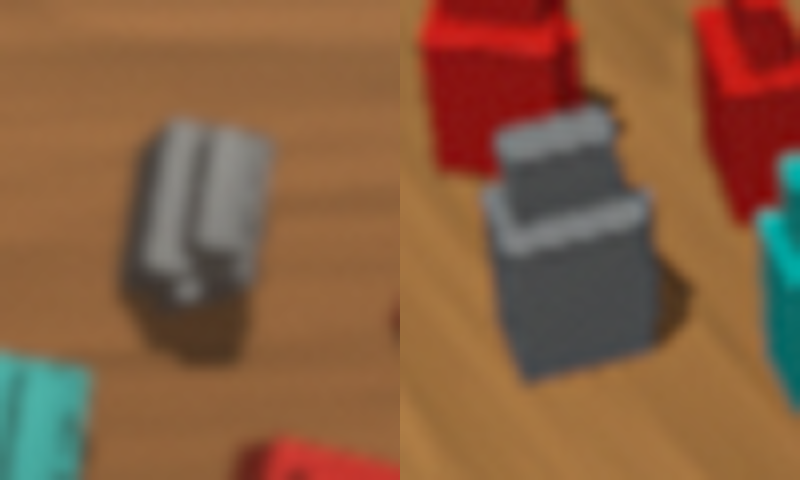

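View pics/prn.png

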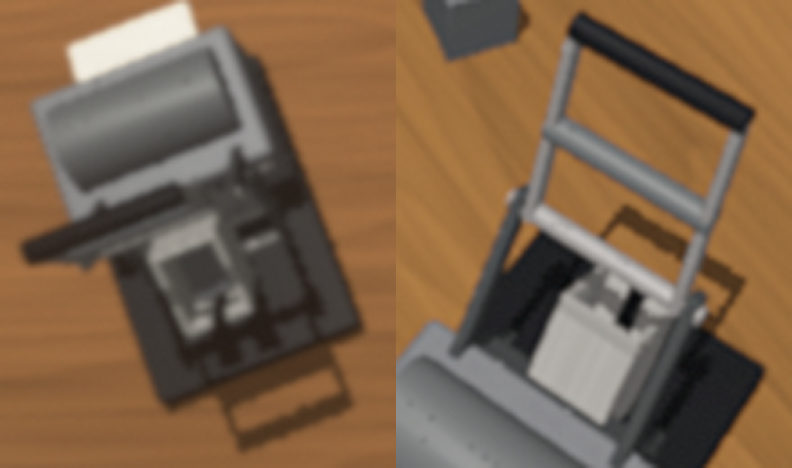

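The narrow tank shows its rib at crop (188,292), facing the robot; it's the ribbed one. The clamp stands open, with the handle ends in the top crop at (30,250) and (185,195). The pocket groove is at top crop (222,305). Next I'll fit both poses.

```bash
cat > h.py <<'E'
import pickle,numpy as np
from scipy.optimize import least_squares
from scipy.spatial.transform import Rotation as Ro
d=pickle.load(open("cam0.pkl","rb"))
def proj(n,X):
    g=d[n];c=np.atleast_2d(X)@g["R"].T+g["t"];u=c@g["camera_matrix"].T;return u[:,:2]/u[:,2:]
def rz(a): return Ro.from_euler("z",a).as_matrix()
L=.55;C=np.array([[np.cos(L),0,-np.sin(L)],[0,1,0],[np.sin(L),0,np.cos(L)]]) # cradle->printer
E
python3 - <<'E'
from h import *
S={"top":[((172,118),(26,18,70)),((145,268),(-26,18,70)),((250,282),(-26,-18,70)),((218,125),(20,8,104)),((275,135),(20,-8,104)),((195,240),(-20,8,104)),((245,248),(-20,-8,104)),((188,292),(-30,0,65))],
"scene":[((528,382),(26,18,0)),((655,345),(-26,18,0)),((505,250),(26,18,70)),((650,205),(-26,18,70)),((488,190),(26,-18,70)),((505,168),(20,8,104)),((615,132),(-20,8,104)),((495,138),(20,-8,104)),((600,105),(-20,-8,104))]}
def res(p):
    r=[]
    for n,o,dx in(("top",(340,200),0),("scene",(230,150),400)):
        px=np.array([[ (a[0]-dx)/8+o[0],a[1]/8+o[1]] for a,_ in S[n]])
        X=np.array([b for _,b in S[n]])/1000@rz(p[2]).T+[p[0],p[1],0]
        r.append(proj(n,X)-px)
    return np.vstack(r).ravel()
s=least_squares(res,[.5,-.2,0],loss="soft_l1");print("tank",s.x,np.round(res(s.x).reshape(-1,2),1).tolist())
# printer: p=x,y,yaw,clamp,pocket off,foot h
def model(p):
    x,y,w,a,o,h=p
    f=lambda P:np.array(P)/1000@rz(w).T+[x,y,0]
    c=lambda P:f(C@np.array(P)+[0,0,55])
    cl=lambda r,yy:c([68-r*np.cos(a),yy,112+r*np.sin(a)])
    o=o*1000;h=h*1000
    m=[("top",(170,408),f([-85,85,h])),("top",(362,328),f([-85,-85,h])),
     ("top",(30,250),cl(140,43)),("top",(185,195),cl(140,-43)),
     ("scene",(748,117),cl(140,43)),("scene",(580,27),cl(140,-43)),
     ("scene",(710,213),cl(68,43)),("scene",(552,128),cl(68,-43)),
     ("scene",(688,298),cl(0,46)),("scene",(528,212),cl(0,-46)),
     ("top",(188,338),c([-33.5,o+25.5,54])),("top",(252,308),c([-33.5,o-25.5,54])),
     ("top",(150,252),c([33.5,o+25.5,54])),("top",(212,220),c([33.5,o-25.5,54])),
     ("top",(222,307),c([-30.5,o,54])),("scene",(632,300),c([-30.5,o,54])),
     ("scene",(630,378),c([33.5,o+25.5,54])),("scene",(560,300),c([33.5,o-25.5,54]))]
    return m
def res2(p):
    r=[]
    for n,a,X in model(p):
        q=np.array([a[0]/3.6+120,a[1]/3.6+135]) if n=="top" else np.array([(a[0]-396)/3.6+285,a[1]/3.6+230])
        r.append(proj(n,X)[0]-q)
    return np.ravel(r)
s=least_squares(res2,[.6,.25,.3,2.1,0,.02],loss="soft_l1");print("printer",s.x);
for (n,a,_),e in zip(model(s.x),res2(s.x).reshape(-1,2)):print(n,a,np.round(e,1))
J=np.linalg.pinv(s.jac.T@s.jac);print(np.sqrt(np.diag(J)))
E
```

```text
tank [ 0.5139598  -0.31556468 -0.20963294] [[-0.3, -0.4], [-0.0, -0.2], [0.3, 0.6], [-0.4, -0.3], [-1.4, -0.4], [0.0, 0.4], [-0.0, 0.6], [0.8, -0.2], [-0.7, 0.7], [0.4, 0.8], [0.1, 0.2], [-0.3, 1.2], [-1.3, -0.8], [0.2, -1.3], [0.3, -0.3], [-0.2, -1.3], [0.5, -0.6]]
printer [ 0.58268066  0.19509042  0.37592972  1.90385668  0.0032986  -0.01379998]
top (170, 408) [ 0.1 -0.9]
top (362, 328) [ 1.4 -1.5]
top (30, 250) [1.5 0.4]
top (185, 195) [-3.5  0. ]
scene (748, 117) [-2.1 -0.5]
scene (580, 27) [1.2 0.5]
scene (710, 213) [-1.8  0.9]
scene (552, 128) [1.6 0.7]
scene (688, 298) [-3.   1.9]
scene (528, 212) [0.7 0.6]
top (188, 338) [ 0.3 -1.9]
top (252, 308) [ 0.3 -1. ]
top (150, 252) [-0.6  0.3]
top (212, 220) [0.4 1.6]
top (222, 307) [-0.8  2. ]
scene (632, 300) [ 2.2 -5.2]
scene (630, 378) [ 1.4 -8.6]
scene (560, 300) [-0.5 -0.5]
[0.00130189 0.0013109  0.01800003 0.01403913 0.00174668 0.01125905]
```

```bash
cat > fit.py <<'E'
from h import *
import cv2
def mk(p):
    x,y,w,a,o,h,hl=p
    f=lambda P:np.array(P)/1000@rz(w).T+[x,y,0]
    c=lambda P:f(C@np.array(P)+[0,0,55])
    cl=lambda r,yy:c([68-r*np.cos(a),yy,112+r*np.sin(a)])
    return f,c,cl,o*1000,h*1000,hl*1000
def model(p):
    f,c,cl,o,h,H=mk(p)
    return [("top",(170,408),f([-85,85,h])),("top",(362,328),f([-85,-85,h])),
     ("top",(30,250),cl(140,H)),("top",(185,195),cl(140,-H)),
     ("scene",(748,117),cl(140,H)),("scene",(580,27),cl(140,-H)),
     ("scene",(710,213),cl(68,46)),("scene",(552,128),cl(68,-46)),
     ("top",(188,338),c([-33.5,o+25.5,54])),("top",(252,308),c([-33.5,o-25.5,54])),
     ("top",(150,252),c([33.5,o+25.5,54])),("top",(212,220),c([33.5,o-25.5,54]))]
def pix(n,a): return np.array([a[0]/3.6+120,a[1]/3.6+135]) if n=="top" else np.array([(a[0]-396)/3.6+285,a[1]/3.6+230])
def res2(p): return np.ravel([proj(n,X)[0]-pix(n,a) for n,a,X in model(p)]+[[(p[5]-.012)*300,0]])
if __name__=="__main__":
    s=least_squares(res2,[.6,.25,.3,2.1,0,.012,.045],loss="soft_l1");p=s.x;print(p);np.save("prn.npy",p)
    for (n,a,_),e in zip(model(p),res2(p).reshape(-1,2)):print(n,a,np.round(e,1))
    print(np.sqrt(np.diag(np.linalg.pinv(s.jac.T@s.jac))))
    f,c,cl,o,h,H=mk(p);out=[]
    for n,(ox,oy) in(("top",(120,135)),("scene",(285,230))):
        im=cv2.resize(d[n]["img"][oy:oy+130,ox:ox+110,::-1],None,fx=3.6,fy=3.6,interpolation=cv2.INTER_CUBIC)
        def pl(pts,col,cls=True):
            q=np.int32([(proj(n,X)[0]-[ox,oy])*3.6 for X in pts]);cv2.polylines(im,[q],cls,col,1)
        pl([f(P) for P in([-85,85,h],[-85,-85,h],[155,-85,h],[155,85,h])],(0,0,255))
        pl([f(P) for P in([45,80,135],[45,-80,135],[155,-80,135],[155,80,135])],(255,0,0))
        pl([cl(0,46),cl(140,46),cl(140,-46),cl(0,-46)],(0,255,0));pl([cl(68,46),cl(68,-46)],(0,255,0))
        for i in(0,6):pl([c([s1*(27.5+i),o+s2*(19.5+i),54]) for s1,s2 in((1,1),(1,-1),(-1,-1),(-1,1))],(0,255,255))
        for s1 in(1,-1):pl([c([x,s1*y,z]) for x,y,z in((60,50,122),(76,50,122),(76,58,122),(60,58,122))],(255,0,255))
        out.append(im)
    cv2.imwrite("pics/ov.png",np.hstack(out))
E
python3 fit.py
```

```text
[0.58038331 0.19380667 0.37668439 1.91952024 0.0046269  0.01048556
 0.04647857]
top (170, 408) [-2.  -0.7]
top (362, 328) [ 0.4 -1.8]
top (30, 250) [0.2 1.2]
top (185, 195) [-1.8 -0.5]
scene (748, 117) [-0.3  0. ]
scene (580, 27) [-0.5 -0.9]
scene (710, 213) [-0.1  1. ]
scene (552, 128) [ 0.5 -0.8]
top (188, 338) [ 0.3 -0.9]
top (252, 308) [0.3 0. ]
top (150, 252) [-0.6  1.3]
top (212, 220) [0.4 2.7]
[0.00150321 0.00122553 0.01872966 0.01692396 0.00181109 0.00374262
 0.00125857]
```

View pics/ov.png

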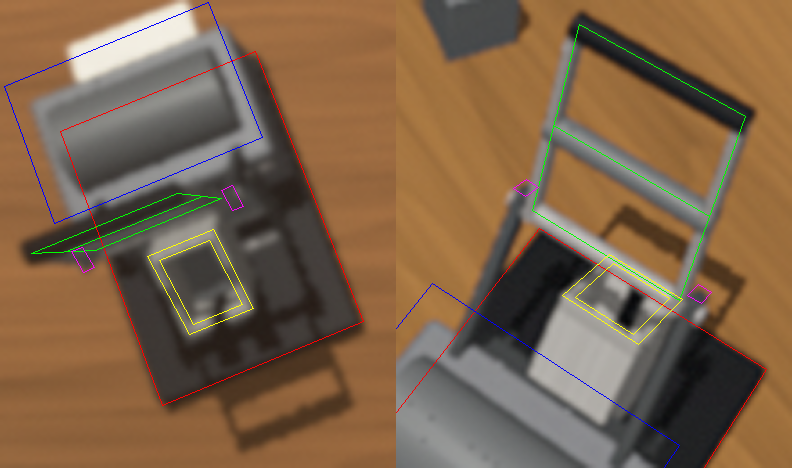

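The overlay fits the clamp, foot and pocket edges to about 1–2 px. Next come the helper and the approach to the tank.

```bash
cat >> h.py <<'E'
from plant import env
def state():
    o=env.get_obs();return o,np.array(o["position"]),Ro.from_rotvec(o["eef_rot"])
def go(pos,R,note="",base=None):
    p,q=base if base else state()[1:]
    R=Ro.from_matrix(R) if isinstance(R,np.ndarray) else R
    print(note,"travel",np.round(q.inv().apply(np.array(pos)-p)*100,2),"rot",np.round((q.inv()*R).as_rotvec(),3),"rows",round(max(np.linalg.norm(pos-p)/.0625,(q.inv()*R).magnitude()/.187),1))
def tool(xa,za):
    return np.column_stack([xa,np.cross(za,xa),za])
TANK=np.array([.514,-.3156]);TY=-.2096
E
python3 - <<'E'
from h import *
from fit import mk
o,p,q=state();print(q.as_matrix().round(3),p)
for s in(1,-1):
    x=rz(TY)@[s,0,0];R=tool(x,np.array([0,0,-1.]))
    go(np.array([.45,.2,.42]),R,s);go(np.array([*TANK,.2]),R,s)
P=np.load("prn.npy");f,c,cl,off,h,H=mk(P)
for n,X in(("mouth",c([0,off,54])),("hinge",cl(0,0)),("bar",cl(140,0))):print(n,X.round(4))
E
```

```text
[[-0.906  0.424 -0.001]
 [ 0.424  0.906 -0.002]
 [-0.    -0.002 -1.   ]] [0.28596694 0.61082574 0.22339645]
1 travel [-32.28 -30.29 -19.6 ] rot [-0.     0.003  2.913] rows 15.6
1 travel [-59.93 -74.23   2.48] rot [-0.     0.003  2.913] rows 15.6
-1 travel [-32.28 -30.29 -19.6 ] rot [-0.002 -0.    -0.228] rows 7.7
-1 travel [-59.93 -74.23   2.48] rot [-0.002 -0.    -0.228] rows 15.3
mouth [0.5524 0.1877 0.101 ]
hinge [0.5799 0.1936 0.186 ]
bar [0.5538 0.1833 0.3232]
```

arm_command(increments=[{"travel":[-32.3,-30.3,-19.6],"delta_rot":[0,0,-0.228],"grip":46},{"travel":[-32.3,-30.3,-19.6],"delta_rot":[0,0,-0.228],"grip":46},{"travel":[-32.3,-30.3,-19.6],"delta_rot":[0,0,-0.228],"grip":46},{"travel":[-32.3,-30.3,-19.6],"delta_rot":[0,0,-0.228],"grip":46},{"travel":[-32.3,-30.3,-19.6],"delta_rot":[0,0,-0.228],"grip":46},{"travel":[-32.3,-30.3,-19.6],"delta_rot":[0,0,-0.228],"grip":46},{"travel":[-32.3,-30.3,-19.6],"delta_rot":[0,0,-0.228],"grip":46},{"travel":[-59.9,-74.2,2.5],"delta_rot":[0,0,-0.228],"grip":46}])

```text
clock: 1.1
position: [0.4451, 0.1803, 0.383]
eef_rot: [0.329, 3.118, 0.007]
force: [0.2, 0.3, -1.0]
opening: 0.0402
finger_force: 0.0
```

```bash
python3 - <<'E'
from h import *
R=tool(rz(TY)@[-1,0,0],np.array([0,0,-1.]));print(state()[1],state()[0]["clock"])
go(np.array([*TANK,.19]),R)
E
```

```text
[0.44513158 0.18033458 0.3830414 ] 1.1
 travel [-16.98 -47.16  19.17] rot [ 0.005  0.006 -0.001] rows 8.6
```

arm_command(increments=[{"travel":[-17,-47.1,19.2],"delta_rot":[0,0,0],"grip":46},{"travel":[-17,-47.1,19.2],"delta_rot":[0,0,0],"grip":46},{"travel":[-17,-47.1,19.2],"delta_rot":[0,0,0],"grip":46},{"travel":[-17,-47.1,19.2],"delta_rot":[0,0,0],"grip":46},{"travel":[-17,-47.1,19.2],"delta_rot":[0,0,0],"grip":46},{"travel":[-17,-47.1,19.2],"delta_rot":[0,0,0],"grip":46},{"travel":[-17,-47.1,19.2],"delta_rot":[0,0,0],"grip":46},{"travel":[-17,-47.1,19.2],"delta_rot":[0,0,0],"grip":46}])

```text
clock: 2.1
position: [0.5064, -0.2823, 0.2002]
eef_rot: [-0.328, -3.124, -0.001]
force: [1.0, 0.8, 0.1]
opening: 0.0398
finger_force: 0.0
```

arm_command(increments=[{"travel":[0,0,0],"delta_rot":[0,0,0],"grip":46},{"travel":[0,0,0],"delta_rot":[0,0,0],"grip":46}])

```text
clock: 2.35
position: [0.5062, -0.2802, 0.2007]
eef_rot: [-0.329, -3.123, -0.002]
force: [-0.0, -0.3, 0.7]
opening: 0.0398
finger_force: 0.0
```

```bash
python3 - <<'E'
from h import *
R=tool(rz(TY)@[-1,0,0],np.array([0,0,-1.]));print(state()[1],state()[0]["clock"])
go(np.array([*TANK,.096]),R)
E
```

```text
[ 0.50615812 -0.2802498   0.20066575] 2.35
 travel [-1.52 -3.3  10.46] rot [ 0.001 -0.001 -0.   ] rows 1.8
```

arm_command(increments=[{"travel":[-1.5,-3.3,1],"delta_rot":[0,0,0],"grip":46},{"travel":[-1.5,-3.3,5],"delta_rot":[0,0,0],"grip":46},{"travel":[-1.5,-3.3,8],"delta_rot":[0,0,0],"grip":46},{"travel":[-1.5,-3.3,10.4],"delta_rot":[0,0,0],"grip":46},{"travel":[-1.5,-3.3,10.4],"delta_rot":[0,0,0],"grip":46}])

```text
clock: 2.98
position: [0.514, -0.3134, 0.0962]
eef_rot: [-0.324, -3.122, -0.004]
force: [0.7, -0.2, 0.6]
opening: 0.0399
finger_force: 0.0
```

```bash
python3 - <<'E'
from h import *
import cv2
R=tool(rz(TY)@[-1,0,0],np.array([0,0,-1.]))
go(np.array([*TANK,.096]),R)
out=[]
for n,(x,y,w,h) in(("top",(325,180,80,90)),("scene",(220,130,80,90))):
    g=get_image(n) if 0 else __import__("plant").get_image(n)
    out.append(cv2.resize(g["img"][y:y+h,x:x+w,::-1],None,fx=5,fy=5,interpolation=cv2.INTER_CUBIC))
cv2.imwrite("pics/gr.png",np.hstack(out))
E
```

```text
travel [-0.05 -0.22  0.02] rot [ 0.002 -0.003  0.003] rows 0.0
```

View pics/gr.png

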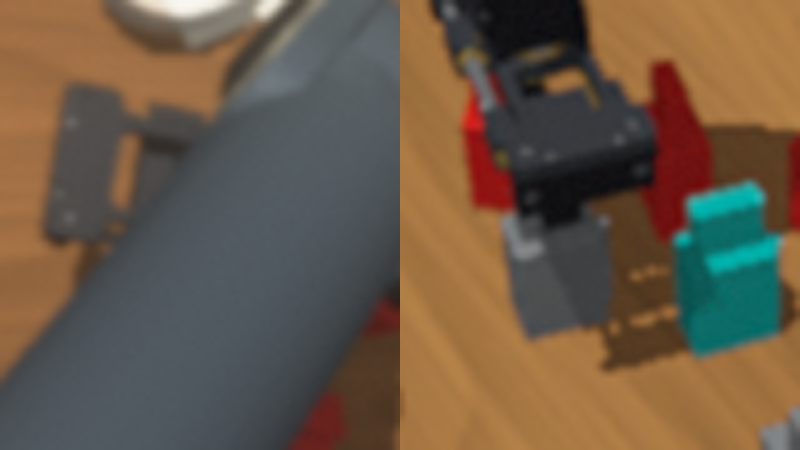

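The fingers straddle the grey fin (scene crop, about (555,205)), and the body clears the neighbours. I'll close now.

arm_command(increments=[{"travel":[0,-0.1,0],"delta_rot":[0,0,0],"grip":10},{"travel":[0,-0.1,0],"delta_rot":[0,0,0],"grip":10},{"travel":[0,-0.1,0],"delta_rot":[0,0,0],"grip":10},{"travel":[0,-0.1,0],"delta_rot":[0,0,0],"grip":10},{"travel":[0,-0.1,0],"delta_rot":[0,0,0],"grip":10}], squeeze=25)

```text
clock: 3.7
position: [0.5142, -0.3172, 0.0976]
eef_rot: [0.329, 3.124, 0.001]
force: [-0.2, 0.9, 4.4]
opening: 0.0161
finger_force: 25.0
```

arm_command(increments=[{"travel":[0,0,-1],"delta_rot":[0,0,0],"grip":10},{"travel":[0,0,-4],"delta_rot":[0,0,0],"grip":10},{"travel":[0,0,-8],"delta_rot":[0,0,0],"grip":10},{"travel":[0,0,-13],"delta_rot":[0,0,0],"grip":10},{"travel":[0,0,-18],"delta_rot":[0,0,0],"grip":10},{"travel":[0,0,-22],"delta_rot":[0,0,0],"grip":10},{"travel":[0,0,-22],"delta_rot":[0,0,0],"grip":10}])

```text
clock: 4.58
position: [0.5147, -0.3188, 0.3204]
eef_rot: [0.329, 3.118, -0.004]
force: [1.5, -0.7, -2.6]
opening: 0.0154
finger_force: 24.9
```

```bash
cat >> h.py <<'E'
from fit import mk as _mk
P=np.load("prn.npy");_f,c,cl,OFF,_,_=_mk(P)
RC=rz(P[2])@C                       # cradle axes in world
RT=tool(-RC[:,0],-RC[:,2])          # tool for insertion
GZ=96.                              # TCP height above tank foot, mm
def ins(z,x=0,y=None): return c([x,OFF if y is None else y,z+GZ])  # TCP for tank foot at cradle z
def cra(p): return RC.T@(p-c([0,0,0]))*1000
E
sed -i 's/^from h import \*/import numpy as np\nfrom h import */' fit.py
python3 - <<'E'
from h import *
o,p,q=state();print(p,o["clock"])
go(ins(140),RT,"pre");print(ins(140),RT.round(2))
go(np.array([.46,0,.36]),RT,"via")
E
```

```text
[ 0.51468031 -0.31878307  0.32036112] 4.575
pre travel [14.84 45.07  6.24] rot [-0.165 -0.528 -0.571] rows 7.7
[0.46397561 0.15273465 0.25619579] [[-0.79 -0.37  0.49]
 [-0.31  0.93  0.19]
 [-0.52  0.   -0.85]]
via travel [11.98 30.03 -4.1 ] rot [-0.165 -0.528 -0.571] rows 5.2
```

arm_command(increments=[{"travel":[12,30,-4.1],"delta_rot":[-0.16,-0.53,-0.57],"grip":10},{"travel":[12,30,-4.1],"delta_rot":[-0.16,-0.53,-0.57],"grip":10},{"travel":[12,30,-4.1],"delta_rot":[-0.16,-0.53,-0.57],"grip":10},{"travel":[12,30,-4.1],"delta_rot":[-0.16,-0.53,-0.57],"grip":10},{"travel":[12,30,-4.1],"delta_rot":[-0.16,-0.53,-0.57],"grip":10},{"travel":[14.8,45,6.2],"delta_rot":[-0.165,-0.528,-0.571],"grip":10},{"travel":[14.8,45,6.2],"delta_rot":[-0.165,-0.528,-0.571],"grip":10},{"travel":[14.8,45,6.2],"delta_rot":[-0.165,-0.528,-0.571],"grip":10}])

```text
clock: 5.58
position: [0.4605, 0.1488, 0.2553]
eef_rot: [-0.487, 2.561, 0.143]
force: [1.8, -1.2, -3.3]
opening: 0.0157
finger_force: 24.9
```

arm_command(increments=[{"travel":[0,0,0],"delta_rot":[0,0,0],"grip":10},{"travel":[0,0,0],"delta_rot":[0,0,0],"grip":10},{"travel":[0,0,0],"delta_rot":[0,0,0],"grip":10}])

```text
clock: 5.95
position: [0.463, 0.1465, 0.2585]
eef_rot: [-0.483, 2.558, 0.142]
force: [0.0, 0.5, -3.6]
opening: 0.0154
finger_force: 25.0
```

```bash
sed -i 's/^GZ=96\./GZ=97.5/' h.py; python3 - <<'E'
from h import *
o,p,q=state();print(p,o["clock"],cra(p),o["joints"])
go(ins(75),RT,"near")
E
```

```text
[0.46297562 0.14648336 0.25850736] 5.95 [ -1.54487129  -0.81826898 239.65861169] [-0.21058514 -0.10881704 -0.17105582  2.27612044 -0.04144301  0.42775419
  1.59095981]
near travel [-0.18  0.52  6.72] rot [ 0.003 -0.005 -0.005] rows 1.1
```

arm_command(increments=[{"travel":[-0.2,0.5,2],"delta_rot":[0.003,-0.005,-0.005],"grip":10},{"travel":[-0.2,0.5,4.5],"delta_rot":[0.003,-0.005,-0.005],"grip":10},{"travel":[-0.2,0.5,6.7],"delta_rot":[0.003,-0.005,-0.005],"grip":10},{"travel":[-0.2,0.5,6.7],"delta_rot":[0.003,-0.005,-0.005],"grip":10},{"travel":[-0.2,0.5,6.7],"delta_rot":[0.003,-0.005,-0.005],"grip":10}])

```text
clock: 6.58
position: [0.4951, 0.1658, 0.2033]
eef_rot: [-0.489, 2.55, 0.138]
force: [1.2, -0.4, -2.4]
opening: 0.0153
finger_force: 25.0
```

```bash
python3 - <<'E'
from h import *
import cv2
from plant import get_image
o,p,q=state();print(p,cra(p),OFF);go(ins(75),RT)
T=cra(p)-[0,0,GZ];out=[]
for n,(ox,oy) in(("top",(135,170)),("scene",(300,250))):
    im=get_image(n)["img"]
    cv2.imwrite(f"pics/raw_{n}.png",im[:,:,::-1])
    im=cv2.resize(im[oy:oy+100,ox:ox+80,::-1],None,fx=5,fy=5,interpolation=cv2.INTER_CUBIC)
    def pl(pts,col):
        q=np.int32([(proj(n,X)[0]-[ox,oy])*5 for X in pts]);cv2.polylines(im,[q],True,col,1)
    B=((1,1),(1,-1),(-1,-1),(-1,1))
    for z in(0,70):pl([c(T+[26*a,18*b,z]) for a,b in B],(0,255,0))
    pl([c([33.5*a,OFF+25.5*b,54]) for a,b in B],(0,255,255))
    out.append(im)
cv2.imwrite("pics/near.png",np.hstack(out))
E
```

```text
[0.49508573 0.16579157 0.20329525] [  1.10676917   5.32486694 173.26980218] 4.626898155314364
 travel [ 0.11 -0.07  0.08] rot [0.001 0.002 0.002] rows 0.0
```

View pics/near.png

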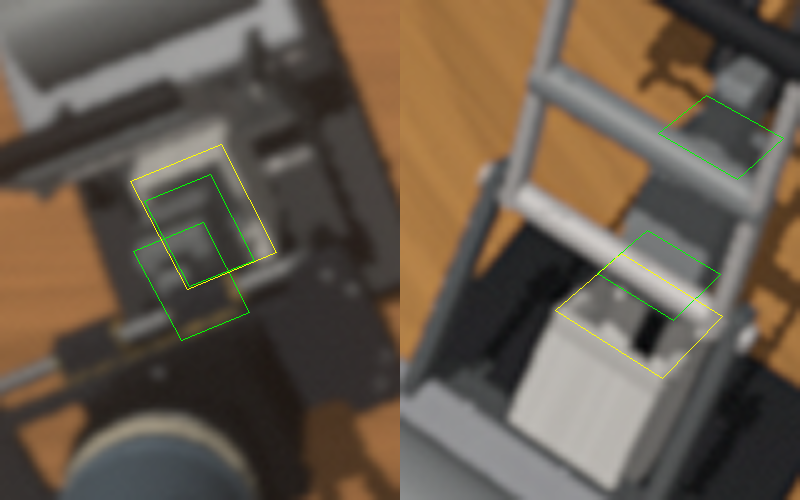

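```bash
python3 - <<'E'
import cv2,numpy as np
out=[]
for n,(ox,oy,w,h) in(("scene",(395,270,55,75)),("top",(150,195,55,75))):
    im=cv2.imread(f"pics/raw_{n}.png")
    if n=="scene": ox,oy=405,270
    ox,oy=(410,268) if n=="scene" else (150,195)
    if n=="scene": ox,oy=300+100,250
    im=im[oy:oy+h,ox:ox+w] if n=="top" else im[250:325,340:395]
    im=np.clip(255*(im/255.)**.6,0,255).astype("uint8")
    out.append(cv2.resize(im,None,fx=7.2,fy=7.2,interpolation=cv2.INTER_CUBIC))
cv2.imwrite("pics/near2.png",np.hstack(out))
E
```

```text
(no output)
```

View pics/near2.png

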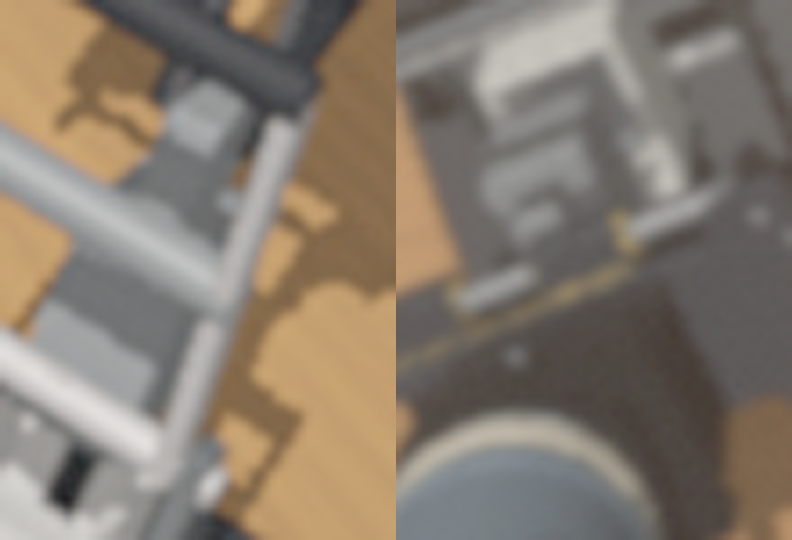

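The views show the tank just above the mouth, with its foot edge at top crop (490–590,~115). It lines up to within 1–2 mm, possibly slightly to +y. I'll ease in, feeling as I go.

arm_command(increments=[{"travel":[0.05,-0.15,0.5],"delta_rot":[0,0,0],"grip":10},{"travel":[0.05,-0.15,1],"delta_rot":[0,0,0],"grip":10},{"travel":[0.05,-0.15,1.5],"delta_rot":[0,0,0],"grip":10},{"travel":[0.05,-0.15,1.8],"delta_rot":[0,0,0],"grip":10},{"travel":[0.05,-0.15,1.8],"delta_rot":[0,0,0],"grip":10}])

```text
clock: 7.3
position: [0.5036, 0.1685, 0.1864]
eef_rot: [-0.491, 2.551, 0.139]
force: [0.2, 0.2, -3.6]
opening: 0.0156
finger_force: 25.0
```

arm_command(increments=[{"travel":[0,0,0.2],"delta_rot":[0,0,0],"grip":10},{"travel":[0,0,0.4],"delta_rot":[0,0,0],"grip":10},{"travel":[0,0,0.6],"delta_rot":[0,0,0],"grip":10},{"travel":[0,0,0.6],"delta_rot":[0,0,0],"grip":10}])

```text
clock: 7.8
position: [0.5067, 0.1693, 0.1815]
eef_rot: [-0.49, 2.551, 0.139]
force: [-0.3, -0.7, -2.0]
opening: 0.0158
finger_force: 25.0
```

```bash
cat >> h.py <<'E'
def rep():
    o,p,q=state();print("tank",(cra(p)-[0,0,GZ]).round(1),"F",(RC.T@o["force"]).round(1),"M",(RC.T@o["moment"]).round(2),"t",round(o["clock"],2),"rot",(q.inv()*Ro.from_matrix(RT)).as_rotvec().round(3))
E
python3 -c "
from h import *;rep()"
```

```text
tank [ 0.   4.4 50.9] F [-1.5 -0.5 -1.5] M [ 0.04  1.03 -0.08] t 7.8 rot [0.002 0.    0.002]
```

arm_command(increments=[{"travel":[0,0,0.2],"delta_rot":[0,0,0],"grip":10},{"travel":[0,0,0.4],"delta_rot":[0,0,0],"grip":10},{"travel":[0,0,0.4],"delta_rot":[0,0,0],"grip":10}])

```text
clock: 8.18
position: [0.5086, 0.17, 0.1782]
eef_rot: [-0.49, 2.551, 0.139]
force: [-1.2, 1.0, -3.2]
opening: 0.0156
finger_force: 25.0
```

```bash
python3 -c "
from h import *;rep()"
```

```text
tank [-0.   4.3 47. ] F [-2.3  1.3 -2.3] M [ 0.05  0.96 -0.02] t 8.18 rot [0.002 0.    0.002]
```

arm_command(increments=[{"travel":[0,0,0.2],"delta_rot":[0,0,0],"grip":10},{"travel":[0,0,0.4],"delta_rot":[0,0,0],"grip":10},{"travel":[0,0,0.4],"delta_rot":[0,0,0],"grip":10}])

```text
clock: 8.55
position: [0.5105, 0.1709, 0.1748]
eef_rot: [-0.49, 2.551, 0.139]
force: [0.0, -0.8, -2.5]
opening: 0.0156
finger_force: 25.0
```

```bash
python3 -c "
from h import *;rep()"
```

```text
tank [ 0.1  4.4 43. ] F [-1.5 -0.7 -2. ] M [ 0.    0.94 -0.07] t 8.55 rot [0.002 0.    0.003]
```

arm_command(increments=[{"travel":[0,0,0.2],"delta_rot":[0,0,0],"grip":10},{"travel":[0,0,0.4],"delta_rot":[0,0,0],"grip":10},{"travel":[0,0,0.6],"delta_rot":[0,0,0],"grip":10},{"travel":[0,0,0.6],"delta_rot":[0,0,0],"grip":10}])

```text
clock: 9.05
position: [0.5134, 0.1721, 0.1697]
eef_rot: [-0.49, 2.551, 0.139]
force: [0.3, -0.2, -2.5]
opening: 0.0155
finger_force: 25.0
```

```bash
python3 -c "
from h import *;rep()"
```

```text
tank [ 0.1  4.5 37. ] F [-1.1 -0.3 -2.3] M [-0.1   1.   -0.08] t 9.05 rot [0.002 0.    0.003]
```

arm_command(increments=[{"travel":[0,0,0.2],"delta_rot":[0,0,0],"grip":10},{"travel":[0,0,0.4],"delta_rot":[0,0,0],"grip":10},{"travel":[0,0,0.6],"delta_rot":[0,0,0],"grip":10},{"travel":[0,0,0.6],"delta_rot":[0,0,0],"grip":10}])

```text
clock: 9.55
position: [0.5164, 0.1734, 0.1644]
eef_rot: [-0.491, 2.551, 0.139]
force: [1.2, -0.7, -3.1]
opening: 0.0155
finger_force: 25.0
```

```bash
python3 -c "
from h import *;rep()"
```

```text
tank [ 0.   4.6 30.8] F [-0.9 -1.1 -3.1] M [-0.19  0.92 -0.04] t 9.55 rot [0.002 0.    0.003]
```

arm_command(increments=[{"travel":[0,-0.05,0.2],"delta_rot":[0,0,0],"grip":10},{"travel":[0,-0.05,0.4],"delta_rot":[0,0,0],"grip":10},{"travel":[0,-0.05,0.6],"delta_rot":[0,0,0],"grip":10},{"travel":[0,-0.05,0.6],"delta_rot":[0,0,0],"grip":10}])

```text
clock: 10.05
position: [0.5194, 0.1742, 0.1593]
eef_rot: [-0.491, 2.551, 0.139]
force: [0.6, -0.1, -2.6]
opening: 0.0156
finger_force: 25.0
```

```bash
python3 -c "
from h import *;rep()"
```

```text
tank [ 0.   4.2 24.8] F [-0.9 -0.3 -2.4] M [-0.06  1.02 -0.02] t 10.05 rot [0.002 0.    0.003]
```

arm_command(increments=[{"travel":[0,0,0.2],"delta_rot":[0,0,0],"grip":10},{"travel":[0,0,0.4],"delta_rot":[0,0,0],"grip":10},{"travel":[0,0,0.4],"delta_rot":[0,0,0],"grip":10},{"travel":[0,0,0.4],"delta_rot":[0,0,0],"grip":10}])

```text
clock: 10.55
position: [0.5213, 0.1749, 0.156]
eef_rot: [-0.491, 2.551, 0.139]
force: [0.5, -0.2, -2.6]
opening: 0.0159
finger_force: 25.0
```

```bash
python3 -c "
from h import *;rep()"
```

```text
tank [ 0.1  4.2 21. ] F [-1.  -0.4 -2.4] M [-0.05  0.98 -0.05] t 10.55 rot [0.002 0.    0.003]
```

arm_command(increments=[{"travel":[0,0,0.2],"delta_rot":[0,0,0],"grip":10},{"travel":[0,0,0.4],"delta_rot":[0,0,0],"grip":10},{"travel":[0,0,0.5],"delta_rot":[0,0,0],"grip":10},{"travel":[0,0,0.5],"delta_rot":[0,0,0],"grip":10}])

```text
clock: 11.05
position: [0.5238, 0.1759, 0.1517]
eef_rot: [-0.491, 2.551, 0.139]
force: [0.5, -0.0, -2.4]
opening: 0.0154
finger_force: 25.0
```

```bash
python3 -c "
from h import *;rep()"
```

```text
tank [ 0.1  4.2 15.9] F [-0.9 -0.2 -2.2] M [-0.03  1.02 -0.07] t 11.05 rot [0.002 0.    0.003]
```

arm_command(increments=[{"travel":[0,0,0.1],"delta_rot":[0,0,0],"grip":10},{"travel":[0,0,0.2],"delta_rot":[0,0,0],"grip":10},{"travel":[0,0,0.2],"delta_rot":[0,0,0],"grip":10}])

```text
clock: 11.42
position: [0.5246, 0.1764, 0.1502]
eef_rot: [-0.491, 2.551, 0.139]
force: [-3.4, -0.5, 0.2]
opening: 0.0156
finger_force: 25.0
```

```bash
python3 -c "
from h import *;rep()"
```

```text
tank [ 0.1  4.3 14.1] F [-2.7  0.8  1.9] M [-0.01  1.1  -0.02] t 11.43 rot [0.002 0.001 0.003]
```

The seat is felt: axial force rose from -2.2 to +1.9 N at 14.1 mm. I'll let go and back out.

arm_command(increments=[{"travel":[0,0,0],"delta_rot":[0,0,0],"grip":25},{"travel":[0,0,0],"delta_rot":[0,0,0],"grip":46},{"travel":[0,0,0],"delta_rot":[0,0,0],"grip":46},{"travel":[0,0,-1],"delta_rot":[0,0,0],"grip":46},{"travel":[0,0,-4],"delta_rot":[0,0,0],"grip":46},{"travel":[0,0,-9],"delta_rot":[0,0,0],"grip":46},{"travel":[0,0,-14],"delta_rot":[0,0,0],"grip":46},{"travel":[0,0,-14],"delta_rot":[0,0,0],"grip":46}])

```text
clock: 12.42
position: [0.467, 0.1356, 0.2426]
eef_rot: [-0.464, 2.586, 0.093]
force: [-0.6, -0.4, -0.3]
opening: 0.0403
finger_force: 0.0
```

```bash
python3 - <<'E'
from h import *
import cv2
from plant import get_image
rep();out=[]
for n,(ox,oy) in(("top",(125,150)),("scene",(300,230))):
    im=get_image(n)["img"];cv2.imwrite(f"pics/rel_{n}.png",im[:,:,::-1])
    out.append(cv2.resize(im[oy:oy+110,ox:ox+100,::-1],None,fx=4,fy=4,interpolation=cv2.INTER_CUBIC))
cv2.imwrite("pics/rel.png",np.hstack(out))
E
```

```text
tank [-10.1 -12.4 128.8] F [-0.8 -0.1  0.1] M [ 0.02  0.62 -0.03] t 12.43 rot [-0.032 -0.033 -0.012]
```

View pics/rel.png

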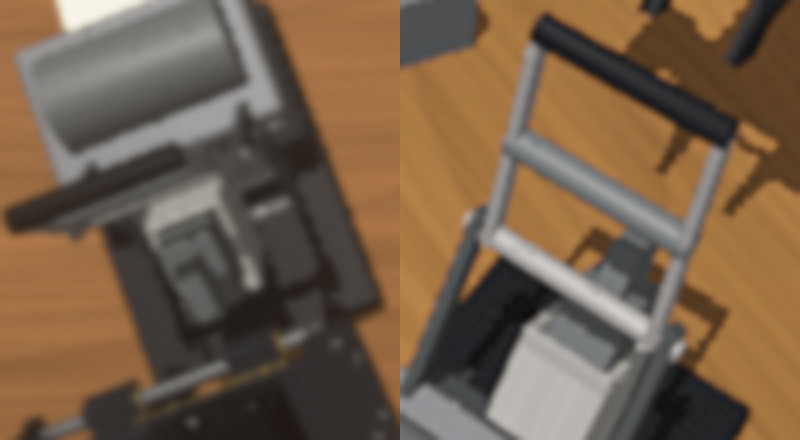

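The tank stands in the pocket: fin at top crop (195,260), tank between the pocket walls at scene crop (590,340). The clamp is still open at about 1.92. I'll grip the handle bar with the tool at the cradle's lean, closing along cradle x, and carry it along its arc.

```bash
cat >> h.py <<'E'
RB=RT@rz(np.pi/2)
def bar(a,back=0): # TCP so that grasp point (3 mm ahead) is at the bar; back in mm
    X=c([68-140*np.cos(a),0,112+140*np.sin(a)]); return X-RB[:,2]*(3+back)/1000
E
python3 - <<'E'
from h import *
rep();go(np.array([.43,.13,.42]),RB,"up");print(bar(P[3],120),state()[0]["joints"].round(2))
E
```

```text
tank [ -8.5 -12.8 129.5] F [ 0.4  0.5 -0.3] M [ 0.06  0.53 -0.09] t 12.53 rot [-0.037 -0.029 -0.012]
up travel [ -5.5    0.31 -17.15] rot [-0.052  0.006  1.559] rows 8.3
[0.49404438 0.1596533  0.42805971] [ 0.81 -0.08 -1.1   2.24 -0.17  0.42  1.75]
```

```bash
python3 - <<'E'
from h import *
go(np.array([.465,.14,.40]),RB,"up");
E
```

```text
up travel [ -7.65   0.11 -13.6 ] rot [-0.052  0.006  1.559] rows 8.3
```

arm_command(increments=[{"travel":[-3.8,0,-6.8],"delta_rot":[0,0,0],"grip":46},{"travel":[-7.6,0,-13.6],"delta_rot":[0,0,0.1],"grip":46},{"travel":[-7.6,0,-13.6],"delta_rot":[-0.01,0,0.28],"grip":46},{"travel":[-7.6,0,-13.6],"delta_rot":[-0.02,0,0.46],"grip":46},{"travel":[-7.6,0,-13.6],"delta_rot":[-0.02,0,0.64],"grip":46},{"travel":[-7.6,0,-13.6],"delta_rot":[-0.03,0,0.82],"grip":46}])

```text
clock: 13.28
position: [0.465, 0.1383, 0.397]
eef_rot: [0.615, 2.605, 0.405]
force: [0.5, 0.6, -0.1]
opening: 0.0398
finger_force: 0.0
```

```bash
python3 - <<'E'
from h import *
print(state()[1],state()[0]["joints"].round(2),state()[0]["clock"])
go(bar(P[3],100),RB,"pre")
E
```

```text
[0.46498249 0.13828075 0.39701235] [ 0.82 -0.32 -0.88  2.   -0.5   0.88  1.25] 13.275
pre travel [-2.4   4.06  1.06] rot [-0.025 -0.002  0.732] rows 3.9
```

arm_command(increments=[{"travel":[-1.2,2,0.5],"delta_rot":[-0.01,0,0.17],"grip":46},{"travel":[-2.4,4,1],"delta_rot":[-0.01,0,0.35],"grip":46},{"travel":[-2.4,4.1,1],"delta_rot":[-0.02,0,0.53],"grip":46},{"travel":[-2.4,4.1,1],"delta_rot":[-0.025,0,0.73],"grip":46},{"travel":[-2.4,4.1,1],"delta_rot":[-0.025,0,0.73],"grip":46},{"travel":[-2.4,4.1,1],"delta_rot":[-0.025,0,0.73],"grip":46}])

```text
clock: 14.02
position: [0.5033, 0.1645, 0.4124]
eef_rot: [1.538, 2.292, 0.646]
force: [0.1, 0.1, 0.4]
opening: 0.0401
finger_force: 0.0
```

```bash
python3 - <<'E'
from h import *
print(state()[1],state()[0]["joints"].round(2),state()[0]["clock"])
go(bar(P[3],50),RB,"b50");go(bar(P[3],0),RB,"b0")
E
```

```text
[0.50326027 0.16448549 0.41239309] [ 1.05 -0.31 -1.09  1.92 -0.55  0.88  0.54] 14.025
b50 travel [-0.13 -0.07  5.12] rot [ 0.001 -0.004  0.011] rows 0.8
b0 travel [-0.15 -0.07 10.12] rot [ 0.001 -0.004  0.011] rows 1.6
```

```bash
cat >> h.py <<'E'
def RBt(t):
    yw=rz(P[2]); z=yw@np.array([np.sin(t),0,-np.cos(t)]); return tool(yw@np.array([0.,1,0]),z)
def barT(a,t,back=0):
    X=c([68-140*np.cos(a),0,112+140*np.sin(a)]); R=RBt(t); return X-R[:,2]*(3+back)/1000,R
E
python3 - <<'E'
from h import *
print(np.abs(RBt(.55)-RB).max())
go(*barT(P[3],.2,90),"b90");go(*barT(P[3],.2,50),"b50")
E
```

```text
2.220446049250313e-16
b90 travel [-0.15  3.12  1.69] rot [ 0.351 -0.002  0.012] rows 1.9
b50 travel [-0.15  1.75  5.45] rot [ 0.351 -0.002  0.012] rows 1.9
```

arm_command(increments=[{"travel":[-0.1,1.6,0.8],"delta_rot":[0.17,0,0.01],"grip":46},{"travel":[-0.15,3.1,1.7],"delta_rot":[0.35,0,0.01],"grip":46},{"travel":[-0.15,2.4,3.5],"delta_rot":[0.35,0,0.01],"grip":46},{"travel":[-0.15,1.75,5.4],"delta_rot":[0.35,0,0.01],"grip":46},{"travel":[-0.15,1.75,5.4],"delta_rot":[0.35,0,0.01],"grip":46}])

```text
clock: 14.65
position: [0.5442, 0.1797, 0.3729]
eef_rot: [1.698, 2.505, 0.253]
force: [-0.0, 0.1, 0.1]
opening: 0.0398
finger_force: 0.0
```

```bash
python3 - <<'E'
from h import *
print(state()[1],state()[0]["joints"].round(2),state()[0]["clock"])
go(*barT(P[3],.2,0),"b0")
E
```

```text
[0.54415967 0.17971911 0.37290079] [ 0.61  0.29 -1.23  1.66  0.33  1.2  -0.29] 14.65
b0 travel [-0.05  0.04  4.78] rot [-0.003 -0.006  0.002] rows 0.8
```

arm_command(increments=[{"travel":[0,0,1.5],"delta_rot":[0,0,0],"grip":46},{"travel":[0,0,3],"delta_rot":[0,0,0],"grip":46},{"travel":[0,0,4.6],"delta_rot":[0,0,0],"grip":46},{"travel":[0,0,4.6],"delta_rot":[0,0,0],"grip":46}])

```text
clock: 15.15
position: [0.5519, 0.1823, 0.3295]
eef_rot: [1.698, 2.498, 0.251]
force: [0.8, -0.2, 0.4]
opening: 0.04
finger_force: 0.0
```

arm_command(increments=[{"travel":[0,0,0],"delta_rot":[0,0,0],"grip":10},{"travel":[0,0,0],"delta_rot":[0,0,0],"grip":10},{"travel":[0,0,0],"delta_rot":[0,0,0],"grip":10},{"travel":[0,0,0],"delta_rot":[0,0,0],"grip":10}], squeeze=10)

```text
clock: 15.65
position: [0.553, 0.1834, 0.3314]
eef_rot: [1.696, 2.496, 0.257]
force: [1.5, 0.5, 1.4]
opening: 0.0115
finger_force: 0.9
```

```bash
cat >> h.py <<'E'
def rb():
    o,p,q=state();g=cra(p+q.apply([0,0,.003]))-[68,0,112]
    print("bar r",np.hypot(g[0],g[2]).round(1),"y",g[1].round(1),"a",np.arctan2(g[2],-g[0]).round(3),"F",(RC.T@o["force"]).round(1),o["joints"].round(2),round(o["clock"],2))
    return p,q
E
python3 - <<'E'
from h import *
b=rb()
for a in(1.75,1.6,1.45,1.3,1.15,1.0): go(*barT(a,.2),a,b)
E
```

```text
bar r 145.1 y 0.4 a 1.926 F [ 2.1 -0.1  0.4] [ 0.56  0.34 -1.2   1.71  0.39  1.12 -0.35] 15.65
1.75 travel [-0.04 -2.45  0.71] rot [ 0.004 -0.002  0.   ] rows 0.4
1.6 travel [-0.04 -4.49  1.21] rot [ 0.004 -0.002  0.   ] rows 0.7
1.45 travel [-0.04 -6.43  2.01] rot [ 0.004 -0.002  0.   ] rows 1.1
1.3 travel [-0.05 -8.23  3.1 ] rot [ 0.004 -0.002  0.   ] rows 1.4
1.15 travel [-0.05 -9.84  4.44] rot [ 0.004 -0.002  0.   ] rows 1.7
1.0 travel [ -0.05 -11.24   6.  ] rot [ 0.004 -0.002  0.   ] rows 2.0
```

arm_command(increments=[{"travel":[0,0,0],"delta_rot":[0,0,0],"grip":46},{"travel":[0,0,0],"delta_rot":[0,0,0],"grip":46},{"travel":[0,0,0],"delta_rot":[0,0,0],"grip":46}])

```text
clock: 16.02
position: [0.5523, 0.1831, 0.3307]
eef_rot: [1.697, 2.498, 0.254]
force: [0.2, 0.8, 0.0]
opening: 0.0338
finger_force: 0.0
```

```bash
python3 - <<'E'
from h import *
import cv2
from plant import get_image
rb();out=[]
for n,(ox,oy) in(("top",(120,150)),("scene",(310,200))):
    im=get_image(n)["img"]
    im=cv2.resize(im[oy:oy+110,ox:ox+80,::-1],None,fx=5,fy=5,interpolation=cv2.INTER_CUBIC)
    p,q=state()[1:]
    for k,col in((.003,(0,255,0)),(.022,(0,0,255))):
        u=(proj(n,p+q.apply([0,0,k]))[0]-[ox,oy])*5;cv2.circle(im,(int(u[0]),int(u[1])),3,col,-1)
    out.append(im)
cv2.imwrite("pics/bar.png",np.hstack(out))
E
```

```text
bar r 144.7 y 0.4 a 1.92 F [ 0.4  0.7 -0.2] [ 0.56  0.34 -1.2   1.71  0.39  1.12 -0.35] 16.02
```

View pics/bar.png

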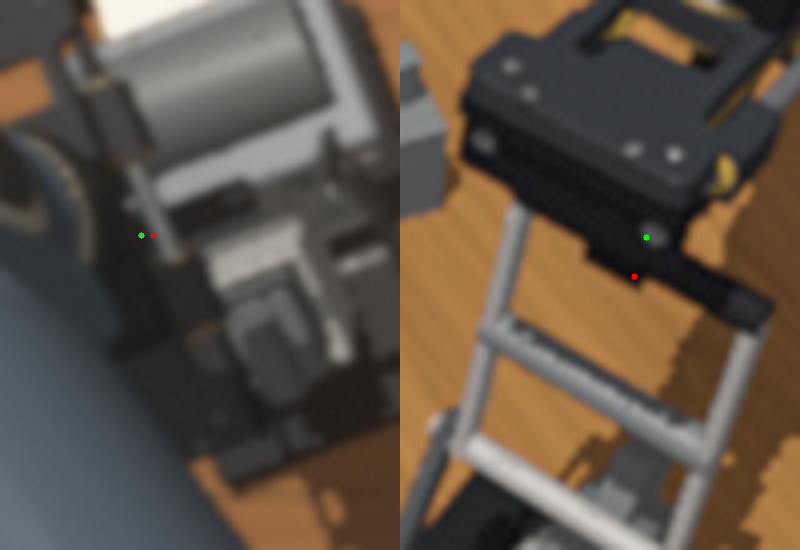

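The scene crop shows the bar running under the hand, with a fingertip past it at (620,280). But the fingers closed to 11.5 mm, so the bar was only caught on its top. I'll go a little deeper and close again.

arm_command(increments=[{"travel":[0,0,0.4],"delta_rot":[0,0,0],"grip":46},{"travel":[0,0,0.8],"delta_rot":[0,0,0],"grip":46},{"travel":[0,0,0.8],"delta_rot":[0,0,0],"grip":46}])

```text
clock: 16.5
position: [0.5537, 0.1836, 0.3225]
eef_rot: [1.697, 2.498, 0.254]
force: [0.1, 0.3, 0.3]
opening: 0.0399
finger_force: 0.0
```

```bash
python3 -c "
from h import *
rb()"
```

```text
bar r 136.3 y 0.3 a 1.919 F [0.3 0.2 0.2] [ 0.55  0.34 -1.19  1.72  0.4   1.11 -0.36] 16.5
```

arm_command(increments=[{"travel":[0,0,0],"delta_rot":[0,0,0],"grip":16},{"travel":[0,0,0],"delta_rot":[0,0,0],"grip":16},{"travel":[0,0,0],"delta_rot":[0,0,0],"grip":16},{"travel":[0,0,0],"delta_rot":[0,0,0],"grip":16},{"travel":[0,0,0],"delta_rot":[0,0,0],"grip":16}], squeeze=10)

```text
clock: 17.12
position: [0.5551, 0.1842, 0.3235]
eef_rot: [1.696, 2.496, 0.259]
force: [3.7, 2.2, -2.1]
opening: 0.0158
finger_force: 10.0
```

```bash
python3 -c "
from h import *
rb()"
```

```text
bar r 137.0 y 0.4 a 1.931 F [ 2.5  0.7 -4. ] [ 0.55  0.34 -1.19  1.72  0.4   1.11 -0.36] 17.12
```

```bash
cat >> h.py <<'E'
A0=1.931
def arc(a0,As):
    p,q=state()[1:]
    B=lambda a:c([68-140*np.cos(a),0,112+140*np.sin(a)])
    for a in As: print(a,"travel",(q.inv().apply(B(a)-B(a0))*100).round(2))
E
python3 -c "
from h import *
arc(1.931,[1.83,1.73,1.63,1.53,1.43,1.33,1.23,1.13])"
```

```text
1.83 travel [-0.   -1.41  0.05]
1.73 travel [-0.   -2.8   0.24]
1.63 travel [-0.   -4.16  0.57]
1.53 travel [-0.   -5.48  1.03]
1.43 travel [-0.01 -6.75  1.62]
1.33 travel [-0.01 -7.95  2.33]
1.23 travel [-0.01 -9.08  3.16]
1.13 travel [-1.000e-02 -1.012e+01  4.100e+00]
```

arm_command(increments=[{"travel":[0,-1.4,0.05],"delta_rot":[0,0,0],"grip":10},{"travel":[0,-2.8,0.25],"delta_rot":[0,0,0],"grip":10},{"travel":[0,-4.15,0.55],"delta_rot":[0,0,0],"grip":10},{"travel":[0,-5.5,1.05],"delta_rot":[0,0,0],"grip":10},{"travel":[0,-5.5,1.05],"delta_rot":[0,0,0],"grip":10}], squeeze=20)

```text
clock: 17.75
position: [0.5063, 0.1657, 0.3034]
eef_rot: [1.695, 2.495, 0.259]
force: [-0.7, 0.0, 5.5]
opening: 0.0149
finger_force: 20.0
```

```bash
python3 -c "
from h import *
rb()
arc(1.53,[1.43,1.33,1.23,1.13,1.03,.93])"
```

```text
bar r 138.5 y 1.1 a 1.522 F [2.3 0.3 5. ] [ 0.7   0.25 -1.26  1.86  0.32  1.02 -0.29] 17.75
1.43 travel [-0.   -1.27  0.59]
1.33 travel [-0.   -2.47  1.3 ]
1.23 travel [-0.   -3.6   2.13]
1.13 travel [-0.   -4.64  3.07]
1.03 travel [-0.01 -5.58  4.11]
0.93 travel [-0.01 -6.41  5.24]
```

arm_command(increments=[{"travel":[0,-1.3,0.6],"delta_rot":[0,0,0],"grip":10},{"travel":[0,-2.5,1.3],"delta_rot":[0,0,0],"grip":10},{"travel":[0,-3.6,2.1],"delta_rot":[0,0,0],"grip":10},{"travel":[0,-4.65,3.05],"delta_rot":[0,0,0],"grip":10},{"travel":[0,-4.65,3.05],"delta_rot":[0,0,0],"grip":10}])

```text
clock: 18.38
position: [0.4701, 0.152, 0.2633]
eef_rot: [1.695, 2.496, 0.263]
force: [6.7, 5.1, -5.6]
opening: 0.0149
finger_force: 20.0
```

```bash
python3 -c "
from h import *
rb()
arc(1.13,[1.03,.93,.83,.73,.63,.53,.43])"
```

```text
bar r 138.4 y 1.7 a 1.117 F [ 4.   2.2 -9. ] [ 0.78  0.2  -1.29  1.99  0.26  0.9  -0.25] 18.38
1.03 travel [-0.   -0.94  1.04]
0.93 travel [-0.01 -1.77  2.16]
0.83 travel [-0.01 -2.49  3.36]
0.73 travel [-0.02 -3.08  4.63]
0.63 travel [-0.02 -3.54  5.95]
0.53 travel [-0.03 -3.87  7.31]
0.43 travel [-0.03 -4.07  8.7 ]
```

arm_command(increments=[{"travel":[-0.05,-0.95,1.05],"delta_rot":[0,0,0],"grip":10},{"travel":[-0.05,-1.75,2.15],"delta_rot":[0,0,0],"grip":10},{"travel":[-0.05,-2.5,3.35],"delta_rot":[0,0,0],"grip":10},{"travel":[-0.05,-3.1,4.65],"delta_rot":[0,0,0],"grip":10},{"travel":[-0.05,-3.1,4.65],"delta_rot":[0,0,0],"grip":10}])

```text
clock: 19.0
position: [0.4511, 0.1444, 0.2112]
eef_rot: [1.694, 2.497, 0.265]
force: [8.0, 7.0, -8.6]
opening: 0.0153
finger_force: 20.0
```

```bash
python3 -c "
from h import *
rb()
arc(.73,[.63,.53,.43,.33,.23,.13,.06,0,-.04])"
```

```text
bar r 139.0 y 1.6 a 0.71 F [  4.    3.6 -12.6] [ 0.74  0.22 -1.25  2.1   0.33  0.79 -0.31] 19.0
0.63 travel [-0.01 -0.46  1.32]
0.53 travel [-0.01 -0.79  2.68]
0.43 travel [-0.02 -0.99  4.07]
0.33 travel [-0.03 -1.04  5.46]
0.23 travel [-0.04 -0.95  6.86]
0.13 travel [-0.05 -0.73  8.24]
0.06 travel [-0.05 -0.49  9.19]
0 travel [-0.06 -0.23  9.99]
-0.04 travel [-0.06 -0.03 10.52]
```

arm_command(increments=[{"travel":[-0.1,-0.3,1.35],"delta_rot":[0,0,0],"grip":10},{"travel":[-0.1,-0.6,2.7],"delta_rot":[0,0,0],"grip":10},{"travel":[-0.1,-0.8,4.1],"delta_rot":[0,0,0],"grip":10},{"travel":[-0.1,-0.85,5.5],"delta_rot":[0,0,0],"grip":10},{"travel":[-0.1,-0.85,5.5],"delta_rot":[0,0,0],"grip":10}])

```text
clock: 19.62
position: [0.4524, 0.1448, 0.1547]
eef_rot: [1.695, 2.501, 0.261]
force: [2.3, 7.3, -3.2]
opening: 0.0154
finger_force: 20.0
```

```bash
python3 -c "
from h import *
rb()
arc(.33,[.23,.13,.06,0,-.04])"
```

```text
bar r 140.1 y 1.5 a 0.303 F [ 2.5  5.9 -5.2] [ 0.58  0.31 -1.12  2.16  0.48  0.69 -0.47] 19.62
0.23 travel [-0.01  0.09  1.4 ]
0.13 travel [-0.02  0.32  2.78]
0.06 travel [-0.03  0.57  3.73]
0 travel [-0.03  0.83  4.52]
-0.04 travel [-0.04  1.03  5.05]
```

arm_command(increments=[{"travel":[0.2,0.05,0.7],"delta_rot":[0,0,0],"grip":10},{"travel":[0.2,0.1,1.4],"delta_rot":[0,0,0],"grip":10},{"travel":[0.2,0.2,2.1],"delta_rot":[0,0,0],"grip":10},{"travel":[0.2,0.3,2.8],"delta_rot":[0,0,0],"grip":10},{"travel":[0.2,0.3,2.8],"delta_rot":[0,0,0],"grip":10}], squeeze=40)

```text
clock: 20.25
position: [0.46, 0.1478, 0.1281]
eef_rot: [1.696, 2.498, 0.256]
force: [2.4, 2.2, 0.4]
opening: 0.0148
finger_force: 40.0
```

```bash
python3 -c "
from h import *
rb()
arc(.13,[.06,0,-.04])"
```

```text
bar r 141.5 y 1.5 a 0.105 F [ 2.8  1.2 -1.2] [ 0.49  0.36 -1.04  2.17  0.57  0.65 -0.55] 20.25
0.06 travel [-0.    0.24  0.95]
0 travel [-0.01  0.51  1.75]
-0.04 travel [-0.01  0.71  2.27]
```

arm_command(increments=[{"travel":[0,0.1,0.5],"delta_rot":[0,0,0],"grip":10},{"travel":[0,0.25,0.95],"delta_rot":[0,0,0],"grip":10},{"travel":[0,0.4,1.35],"delta_rot":[0,0,0],"grip":10},{"travel":[0,0.4,1.35],"delta_rot":[0,0,0],"grip":10}])

```text
clock: 20.75
position: [0.4653, 0.1498, 0.1156]
eef_rot: [1.697, 2.498, 0.253]
force: [-0.4, 0.8, 2.7]
opening: 0.0151
finger_force: 40.0
```

```bash
python3 -c "
from h import *
rb()"
```

```text
bar r 142.4 y 1.4 a 0.009 F [1.3 0.9 2.3] [ 0.45  0.39 -1.01  2.17  0.61  0.63 -0.59] 20.75
```

arm_command(increments=[{"travel":[0,0.15,0.3],"delta_rot":[0,0,0],"grip":10},{"travel":[0,0.2,0.5],"delta_rot":[0,0,0],"grip":10},{"travel":[0,0.2,0.5],"delta_rot":[0,0,0],"grip":10}])

```text
clock: 21.12
position: [0.4676, 0.1507, 0.1111]
eef_rot: [1.697, 2.498, 0.252]
force: [-2.3, 1.1, 4.9]
opening: 0.0149
finger_force: 40.0
```

```bash
python3 -c "
from h import *
rb()"
```

```text
bar r 142.7 y 1.4 a -0.027 F [1.1 1.9 5.1] [ 0.43  0.4  -0.99  2.17  0.63  0.63 -0.61] 21.12
```

arm_command(increments=[{"travel":[0,0.07,0.2],"delta_rot":[0,0,0],"grip":10},{"travel":[0,0.14,0.4],"delta_rot":[0,0,0],"grip":10},{"travel":[0,0.14,0.4],"delta_rot":[0,0,0],"grip":10}])

```text
clock: 21.5
position: [0.4695, 0.1515, 0.1075]
eef_rot: [1.697, 2.498, 0.251]
force: [-2.9, 0.3, 7.0]
opening: 0.015
finger_force: 40.0
```

```bash
python3 -c "
from h import *
rb()"
```

```text
bar r 143.0 y 1.4 a -0.056 F [1.4 1.4 7.3] [ 0.42  0.41 -0.98  2.17  0.64  0.62 -0.62] 21.5
```

arm_command(increments=[{"travel":[0,0.07,0.2],"delta_rot":[0,0,0],"grip":10},{"travel":[0,0.1,0.3],"delta_rot":[0,0,0],"grip":10},{"travel":[0,0.1,0.3],"delta_rot":[0,0,0],"grip":10}])

```text
clock: 21.88
position: [0.4697, 0.1515, 0.1067]
eef_rot: [1.696, 2.497, 0.243]
force: [-19.9, -7.1, 42.1]
opening: 0.0152
finger_force: 40.0
```

```bash
python3 -c "
from h import *
rb()"
```

```text
bar r 143.3 y 1.4 a -0.061 F [ 4.   0.8 46.9] [ 0.41  0.41 -0.98  2.17  0.65  0.63 -0.62] 21.88
```

It reached the hard stop at 47 N. I'll ease off, then open and back away.

arm_command(increments=[{"travel":[0,-0.07,-0.2],"delta_rot":[0,0,0],"grip":10},{"travel":[0,-0.07,-0.2],"delta_rot":[0,0,0],"grip":10}], squeeze=10)

```text
clock: 22.12
position: [0.4696, 0.1514, 0.1064]
eef_rot: [1.698, 2.498, 0.25]
force: [-5.6, 1.4, 5.2]
opening: 0.0156
finger_force: 10.0
```

arm_command(increments=[{"travel":[0,0,0],"delta_rot":[0,0,0],"grip":30},{"travel":[0,0,0],"delta_rot":[0,0,0],"grip":45},{"travel":[0,0,0],"delta_rot":[0,0,0],"grip":45},{"travel":[0,0,0],"delta_rot":[0,0,0],"grip":45}])

```text
clock: 22.62
position: [0.471, 0.1517, 0.1067]
eef_rot: [1.697, 2.497, 0.254]
force: [-0.2, 0.5, -1.0]
opening: 0.0383
finger_force: 0.0
```

```bash
python3 -c "
from h import *
rb()"
```

```text
bar r 142.2 y 1.1 a -0.067 F [-0.5  0.5 -0.9] [ 0.42  0.41 -0.98  2.17  0.65  0.62 -0.62] 22.62
```

arm_command(increments=[{"travel":[0,0,-1],"delta_rot":[0,0,0],"grip":45},{"travel":[0,0,-2.5],"delta_rot":[0,0,0],"grip":45},{"travel":[0,0,-4.5],"delta_rot":[0,0,0],"grip":45},{"travel":[0,0,-7],"delta_rot":[0,0,0],"grip":45},{"travel":[0,0,-10],"delta_rot":[0,0,0],"grip":45},{"travel":[0,0,-12],"delta_rot":[0,0,0],"grip":45},{"travel":[0,0,-12],"delta_rot":[0,0,0],"grip":45}])

```text
clock: 23.5
position: [0.4495, 0.1429, 0.2259]
eef_rot: [1.696, 2.494, 0.256]
force: [-0.1, 0.7, -0.2]
opening: 0.0389
finger_force: 0.0
```

```bash
python3 - <<'E'
from h import *
import cv2
from plant import get_image
rb()
# numeric check of clamp angle: dark handle pixels along predicted bar at several angles (no picture viewed)
g=get_image("scene");im=g["img"].astype(float).mean(2);t=get_image("top")["img"].astype(float).mean(2)
for a in(-.1,-.05,0,.05,.1,.15,.2,.3,.5):
    r=[]
    for n,I in(("scene",im),("top",t)):
        u=proj(n,np.array([cl0 for cl0 in [c([68-140*np.cos(a),y,112+140*np.sin(a)]) for y in np.linspace(-38,38,25)]]))
        r.append(cv2.remap(I.astype("float32"),u[:,0].astype("float32"),u[:,1].astype("float32"),cv2.INTER_LINEAR).ravel().round().astype(int)[::3])
    print(a,r[0],r[1])
cv2.imwrite("pics/end.png",g["img"][:,:,::-1])
E
```

```text
bar r 144.0 y 0.8 a 0.809 F [ 0.1  0.7 -0.3] [ 0.78  0.2  -1.28  2.08  0.29  0.82 -0.27] 23.5
-0.1 [123 124 108  85  85  70  85  82 133] [102  49  47  47  59  59  87  33  38]
-0.05 [71 66 61 37 33 36 35 35 77] [82 49 49 49 51 60 77 31 51]
0 [48 51 51 53 56 58 62 64 63] [63 49 49 48 47 68 65 31 70]
0.05 [50 50 51 41 39 39 41 41 36] [48 44 43 41 41 77 52 32 79]
0.1 [110 112 111  57  58  59  60  59  59] [40 39 38 37 37 87 42 35 75]
0.15 [113 109 104  56  57  57  58  59  60] [40 39 39 37 40 91 36 39 70]
0.2 [108 106 109  74  59  60  61  62  64] [45 44 44 44 47 88 33 47 65]
0.3 [117 119 120 114  61  75  60  61  80] [57 52 53 57 64 72 30 64 55]
0.5 [120 117 116 118 117  64  62  61  62] [55 52 53 54 91 37 48 63 38]
```

In the scene image the handle is centred on the shut angle: evenly lit at 0, with dark edges at ±0.05. The gripper is clear, with zero force, so I'll hand the job in.

```bash
python3 -c "
from plant import env
print(env.sign_off())"
```

```text
the job is handed in; nothing more can be done
None
```

The ribbed tank was let go on the sprung seat and the clamp pressed to its hard stop, where it stayed shut; handed in at about 23.6 s, though I checked the shut clamp from pixel values and never viewed a final picture.

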